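# Set a sheet blank over the end of the filing ledge

## Robot

A 7-joint arm with a two-finger parallel gripper is mounted at the origin on the work surface. World frame = base frame: x ahead of the robot, y to its left, z up, the work surface at z = 0. Lengths are in m, angles in rad, forces in N, time in s.
With the tool pointing down it reaches from about 0.425 to 0.95 m from the base axis. Payload 16.7 kg.
Tool frame: the origin (TCP) lies at the very end of the fingers, on their centre line; the grasp point (between the pads) lies robot.tcp_to_grasp behind it (robot.tcp_to_grasp is the distance from the TCP to the grasp point, in m); z points along the fingers, y is the direction in which the jaws open and shut (so a half turn about z gives the same grasp; the last joint's range is limited). The gripper opens to 94 mm and grips with 3 to 60 N. Pads are 16 mm wide; open, the fingers measure 119 mm over their backs; the gripper's body (75 mm by 177 mm) begins 78 mm behind the grasp point.
Start: joints at [0.993, 0.426, 0.074, 1.606, -0.034, 1.111, -0.067], TCP at [0.281, -0.614, 0.205] pointing down, gripper open.
Joint ranges: [-2.85, 2.85], [-0.5, 2.14], [-1.23, 1.37], [0.21, 2.46], [-1.02, 4.16], [0.16, 2.05], [-2.73, 2.73]. Speed limits (rad/s): [1.89, 1.89, 2.39, 2.39, 3.01, 3.01, 3.01].

## Interface

Orientations are given as a 3x3 rotation matrix whose columns are the frame's x, y, z axes.
In Python, from plant import telemetry, viewer, hand_in, robot gives the robot as it stands.
- The arm moves only by the tool arm_command, never from a script. Its argument "rows" is a list of rows, each a list of 3 entries, a list of its own where there are three numbers: the shift along the world's x, y, z in mm, then the turn, a rotation vector about the world's x, y, z in rad, then the finger opening in mm, from 0 to 94. A call has 1 to 5 rows; each row shifts and turns the commanded pose from where the row before left it; what a row does not reach is not made up. A row lasts 1/12 s, in which the tool goes at most 41.7 mm and 7.16 degrees, less where a joint would pass 70% of its speed; a pose out of reach is approached as far as the arm can. A call with a gripper value outside its range is refused whole. The fingers move at their own pace and stop on an object; the grip force is fixed at half the most. Time passes only in rows, so rows that do not move let the fingers close. It gives the time, the measured TCP pose, the force and the opening at its end, in the units of the state.
- telemetry.get_state(): the state, without advancing time (a new reading comes with each control period).
- viewer.snapshot(name): name is "scene" or "top" or "wrist"; returns a dict with "color" (400x640x3 uint8, red, green, blue), "range_z" (400x640 float32, m along the optical axis (not along the pixel's ray), 0 where there is no reading), "fx", "fy", "cx", "cy" (pixels), "position" and "rotation" of the camera in the world; the wrist camera has in their place "T_tool_cam" (4x4, takes a point from camera to tool coordinates, whose origin is the TCP and whose axes are the flange's). Camera axes: x right, y up, looking along -z (the intrinsics and any distortion apply to the point x, -y, -z); pixel columns grow to the right and rows downward; lengths in m; the calibration is good to about 2 mm. A picture is of the moment at which its call begins: read the wrist's pose just before it.
- hand_in(): hands the job in, once; it reports no verdict.
The state is a dict: "t": time; "joint_pos": joint angles; "dq": joint speeds; "joint_torque": joint torques, N m; "tcp_pos": TCP position; "orientation": TCP orientation; "force": force on the tool from outside, world axes, zero at the start; "ft_torque": the same for the moment, N m; "gripper_width": opening from 0.0 (shut) to 1.0 (fully open).
Only numpy, scipy, OpenCV 4.12 (cv2) and the standard library are available. Lean on these libraries where they do the work, as an engineer would, in place of code of your own. Each camera call takes 0.05 s, during which the arm holds its last target.

## Task

Get the metal blank ready for filing: push it along the raised ledge until its end sticks out about 40 mm beyond the end of the ledge where the filings tray stands below, with its long side flat against the fence that runs along the ledge. Only push it with the fingertips or the outside of the fingers: do not pick it up or lift it off the ledge. Leave the tray, collar, file and tin where they are, and finish clear of everything.

Things in the scene. Friction and masses are not known exactly. Their poses are not given: they have to be found in the camera images.
- ledge: Fixed dark steel ledge, flat top 140 (x) by 340 mm (y), 60 mm above the bench. Origin: centre of its footprint at bench height. y runs along it, open ends at y = -170 and +170 mm; x points roughly away from the robot. On the far side a fence, 14 mm high and 12 thick, runs the whole length, inner face at x = +58 mm. The near side, x = -70 mm, is open. Its yaw and place vary.
- blank: Flat bright metal blank lying loose on the ledge: 80 (x) by 150 (y) by 6 mm, 0.4 to 0.8 kg, slides at 2 to 6 N. Origin: centre of its underside, 60 mm above the bench; flat against the fence the origin is at x = +18 mm in the ledge's frame. It starts wholly on the ledge, about mid-length, a little askew, its middle 16 to 34 mm from the fenced position.
- tray: Shallow open steel tray with filings, loose on the bench below one end of the ledge: 170 (x) by 110 (y) by 25 mm high. Origin: centre of its underside. It is about 230 mm from the ledge's centre along the ledge's y, on the + or the - side: this is the end the blank must overhang. To be left in place.
- collar: Turned steel collar, an upright ring 60 mm across and 45 mm high, standing on the bench off the ledge's other end. Origin: centre of its underside. To be left alone.
- file: Flat file with a round wooden handle, 300 mm long and at most 24 mm high, lying on the bench between the robot and the ledge. Origin on its underside, in the middle of its length; the handle is towards its -x. To be left alone.
- tin: Round closed tin, 70 mm across and 55 mm high, standing on the bench beyond the fence. Origin: centre of its underside. To be left alone.
Not all that is in view belongs to the job. Several things look just like the tray: the one meant starts farthest to the robot's right.

How it is judged:
At the end, for the whole second after the job is handed in: The blank lies flat and at rest on the ledge, its end 27 to 55 mm beyond the ledge's end above the tray, its middle within 5 mm of where it is when against the fence, and parallel to the fence within 0.05 rad (((y of tray in the frame of ledge above 0 m and y of blank in the frame of ledge between 0.122 and 0.15 m) or (y of tray in the frame of ledge below 0 m and y of blank in the frame of ledge between -0.15 and -0.122 m)) and x of blank in the frame of ledge between 0.013 and 0.023 m and angle between the y axis of blank and the y axis of ledge, either way round below 0.05 rad and z of blank in the frame of ledge between 0.056 and 0.064 m and angle between blank's own z axis and vertical below 0.05 rad and linear speed of blank below 0.01 m/s); the robot touches nothing.
It fails at once if the blank is lifted off the ledge (more than 10 mm) or tilted up by more than 0.2 rad (z of blank in the frame of ledge above 0.07 m or angle between blank's own z axis and vertical above 0.2 rad).
It fails at once if the blank falls off the ledge (z of blank in the frame of ledge below 0.045 m).
It fails at once if the tray, collar, file or tin is moved by more than 15 mm (distance of any of tray, collar, file, tin from where it was at the start of the episode above 0.015 m).
It also fails if it takes over 51 s, if anything falls off the work surface, if the arm or the gripper's body presses on something with over 40 N, if the wrist force passes 120 N, or if a joint passes its speed limit or range.

## Working session

There is one attempt and no reset: what is moved stays moved. The work goes in short steps, Python scripts to look and compute and a tool call to move; the robot and the scene stay as the last step left them, time stands still between calls to the robot, and variables do not carry over. Pictures are saved under pics/ and viewed, and the job is handed in when it is done.

Besides the shell and the picture viewer there is one more tool, called after "Request:" in YAML: its name, and indented under it one key for each argument. arm_command: Moves the arm, as the interface text tells. Its arguments: {"type":"object","properties":{"rows":{"type":"array"}},"required":["rows"]}

```bash
mkdir -p pics; ls; python3 - <<'E'
from plant import telemetry, viewer, robot
import cv2, numpy as np
s=telemetry.get_state(); print({k:np.round(v,3).tolist() for k,v in s.items()}); print(robot.tcp_to_grasp)
for n in("scene","top"):
    d=viewer.snapshot(n); cv2.imwrite(f"pics/{n}0.png",d["color"][:,:,::-1]); np.save(f"pics/{n}0.npy",d,allow_pickle=True)
    print(n,d["fx"],d["fy"],d["cx"],d["cy"],d["position"],d["rotation"],[k for k in d])
E
```

```text
pics
{'t': 0.0, 'joint_pos': [0.992, 0.427, 0.074, 1.607, -0.034, 1.111, -0.067], 'dq': [-0.0, 0.002, -0.0, 0.002, -0.001, -0.001, 0.001], 'joint_torque': [0.0, -93.581, 3.668, -45.419, -0.049, 0.02, 0.0], 'tcp_pos': [0.28, -0.614, 0.205], 'orientation': [[0.909, 0.416, -0.001], [0.416, -0.909, 0.001], [-0.0, -0.001, -1.0]], 'force': [-0.286, -0.422, 0.007], 'ft_torque': [0.006, 0.015, 0.002], 'gripper_width': 1.0}
0.0188
scene 387.4420193063637 387.4420193063637 310.9511267817863 201.7242692624028 [ 0.83072571 -0.53229537  0.55458699] [[ 0.87599107 -0.29985631  0.37779074]
 [ 0.48225888  0.5313192  -0.69651007]
 [ 0.00812547  0.79232954  0.61003924]] ['color', 'range_z', 'fx', 'fy', 'cx', 'cy', 'position', 'rotation']
top 448.20266194474794 448.20266194474794 322.8754872213331 211.2316009864355 [0.33125971 0.04448318 0.93442988] [[-0.01344601  0.98256634 -0.18542545]
 [-0.99988018 -0.01178998  0.01003081]
 [ 0.00766978  0.18553811  0.98260714]] ['color', 'range_z', 'fx', 'fy', 'cx', 'cy', 'position', 'rotation']
```

View pics/top0.png

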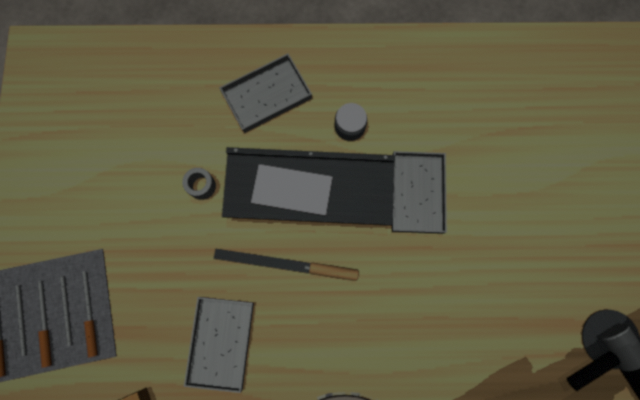

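View pics/scene0.png

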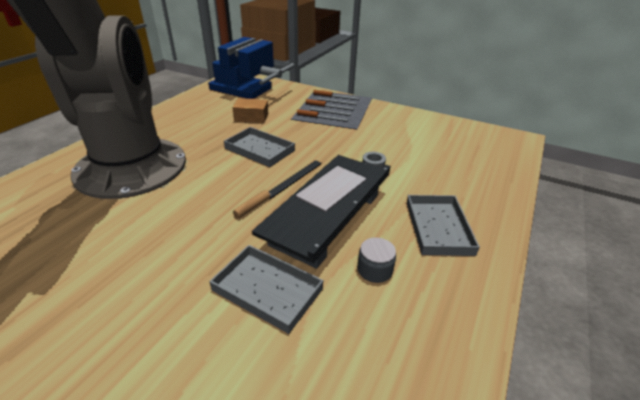

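The top view shows the ledge at cols 223–395, rows 150–225, with the blank on it at (291,190). The tray farthest right is at (419,192), off the ledge's right end, so world −y. The collar is at (199,183), the tin at (351,120) and the file at about (287,265). Next I measure these.

```bash
cat > h.py <<'E'
import numpy as np, cv2
def ray(d,uv,z):
    uv=np.atleast_2d(np.asarray(uv,float))
    c=np.c_[(uv[:,0]-d["cx"])/d["fx"],-(uv[:,1]-d["cy"])/d["fy"],-np.ones(len(uv))]
    w=c@np.asarray(d["rotation"]).T; p=np.asarray(d["position"])
    return p+w*((z-p[2])/w[:,2])[:,None]
def cloud(d):
    v,u=np.mgrid[0:400,0:640]; r=d["range_z"]
    c=np.stack([(u-d["cx"])/d["fx"]*r,-(v-d["cy"])/d["fy"]*r,-r],-1)
    return c@np.asarray(d["rotation"]).T+np.asarray(d["position"])
def blank(d,lo=95,roi=None):
    g=cv2.cvtColor(d["color"],cv2.COLOR_RGB2GRAY)
    P=cloud(d); m=((g>lo)&(np.abs(P[...,2]-.066)<.012)&(d["range_z"]>0)).astype(np.uint8)
    m=cv2.morphologyEx(m,cv2.MORPH_OPEN,np.ones((3,3)))
    if roi is not None:
        k=np.zeros_like(m);k[roi[1]:roi[3],roi[0]:roi[2]]=1;m*=k
    cs,_=cv2.findContours(m,cv2.RETR_EXTERNAL,cv2.CHAIN_APPROX_NONE)
    c=max(cs,key=cv2.contourArea)[:,0]
    w=ray(d,c,.066)[:,:2].astype(np.float32)
    return cv2.minAreaRect(w*1000),c
E
python3 - <<'E'
from h import *
for n in("top","scene"):
    d=np.load(f"pics/{n}0.npy",allow_pickle=True).item()
    g=cv2.cvtColor(d["color"],cv2.COLOR_RGB2GRAY); P=cloud(d)
    print(n,"blank",blank(d,70 if n=="top" else 95))
    for lab,z0,z1 in(("ledge",.05,.069),("fence",.071,.08)):
        m=((P[...,2]>z0)&(P[...,2]<z1)&(d["range_z"]>0)&(P[...,0]>.45)&(P[...,0]<.8)&(abs(P[...,1])<.3)).astype(np.uint8)
        cs,_=cv2.findContours(m,0,1)
        for c in sorted(cs,key=cv2.contourArea)[-2:]:
            w=ray(d,c[:,0],.06 if lab=="ledge" else .074)[:,:2]
            r=cv2.minAreaRect((w*1000).astype(np.float32)); print(lab,cv2.contourArea(c),r,cv2.boxPoints(r).tolist())
    print(P[::1][[192,190],[419,291]] if n=="top" else "")
E
```

```text
top blank (((540.997802734375, 97.36658477783203), (151.02760314941406, 80.97942352294922), 79.6938247680664), array([[260, 165],
       [260, 166],
       [260, 167],
       [259, 168],
       [258, 168],
       [258, 169],
       [257, 170],
       [257, 171],
       [257, 172],
       [257, 173],
       [257, 174],
       [256, 175],
       [256, 176],
       [256, 177],
       [256, 178],
       [255, 179],
       [255, 180],
       [255, 181],
       [255, 182],
       [255, 183],
       [255, 184],
       [254, 185],
       [254, 186],
       [254, 187],
       [254, 188],
       [253, 189],
       [253, 190],
       [253, 191],
       [253, 192],
       [253, 193],
       [252, 194],
       [252, 195],
       [252, 196],
       [252, 197],
       [252, 198],
       [251, 199],
       [251, 200],
       [251, 201],
       [251, 202],
       [252, 202],
       [253, 202],
       [254, 202],
       [255, 203],
       [256, 203],
       [257, 203],
       [258, 203],
       [259, 203],
       [260, 203],
       [261, 204],
       [262, 204],
       [263, 204],
       [264, 204],
 
[... 7135 characters left out ...]
875, -48.10326385498047], [713.540283203125, -73.79296112060547], [738.9483642578125, -15.638999938964844], [680.1497802734375, 10.050697326660156]]
ledge 6078.5 ((548.99609375, 63.387176513671875), (356.8387451171875, 144.89752197265625), 86.61000061035156) [[466.123779296875, -110.43595123291016], [610.767822265625, -119.0040512084961], [631.868408203125, 237.21029663085938], [487.224365234375, 245.77841186523438]]
fence 595.0 ((611.3736572265625, 57.819427490234375), (342.3232116699219, 14.01473331451416), 86.63192749023438) [[594.3226318359375, -112.63485717773438], [608.3131103515625, -113.45822143554688], [628.4246826171875, 228.27371215820312], [614.4342041015625, 229.09707641601562]]
```

Request:
arm_command:
  rows:
    - [[38,0,0],[0,0,-0.098],94]
    - [[38,0,0],[0,0,-0.098],94]
    - [[38,10,0],[0,0,-0.098],94]
    - [[38,10,0],[0,0,-0.098],94]
    - [[36,20,0],[0,0,-0.098],94]

```text
t: 0.52
tcp_pos: [0.4699, -0.5742, 0.2047]
orientation: [[0.998, -0.067, -0.001], [-0.067, -0.998, 0.0], [-0.001, 0.0, -1.0]]
force: [-0.1, -0.0, -0.1]
gripper_width: 0.998
```

Request:
arm_command:
  rows:
    - [[0,40,0],[0,0,0],94]
    - [[0,40,0],[0,0,0],94]
    - [[0,40,0],[0,0,0],94]
    - [[0,40,0],[0,0,0],94]
    - [[0,40,0],[0,0,0],94]

```text
t: 0.93
tcp_pos: [0.4682, -0.3718, 0.205]
orientation: [[0.998, -0.061, -0.001], [-0.061, -0.998, 0.0], [-0.001, -0.0, -1.0]]
force: [1.6, -0.1, 0.1]
gripper_width: 0.998
```

Request:
arm_command:
  rows:
    - [[0,40,0],[0,0,0],94]
    - [[0,40,0],[0,0,0],94]
    - [[0,40,0],[0,0,0],94]
    - [[0,40,0],[0,0,0],94]
    - [[0,40,0],[0,0,0],94]

```text
t: 1.35
tcp_pos: [0.468, -0.172, 0.2054]
orientation: [[0.998, -0.061, -0.0], [-0.061, -0.998, -0.0], [-0.0, 0.0, -1.0]]
force: [1.7, 0.2, -0.1]
gripper_width: 1.0
```

Request:
arm_command:
  rows:
    - [[0,40,0],[0,0,0],94]
    - [[0,40,0],[0,0,0],94]
    - [[0,40,0],[0,0,0],94]
    - [[0,40,0],[0,0,0],94]
    - [[0,40,0],[0,0,0],94]

```text
t: 1.77
tcp_pos: [0.468, 0.028, 0.2055]
orientation: [[0.998, -0.061, 0.0], [-0.061, -0.998, -0.0], [0.0, 0.0, -1.0]]
force: [1.3, -0.8, -0.3]
gripper_width: 1.002
```

Request:
arm_command:
  rows:
    - [[0,38,0],[0,0,0],94]
    - [[-4,36,-35],[0,0,0],94]
    - [[0,0,-40],[0,0,0],94]
    - [[0,0,-30],[0,0,0],94]
    - [[0,0,-20],[0,0,0],94]

```text
t: 2.18
tcp_pos: [0.4636, 0.0942, 0.0838]
orientation: [[0.998, -0.06, -0.003], [-0.06, -0.998, -0.0], [-0.003, 0.001, -1.0]]
force: [-0.0, 0.1, -0.9]
gripper_width: 0.998
```

Request:
arm_command:
  rows:
    - [[0,0,-10],[0,0,0],94]
    - [[0,0,0],[0,0,0],94]

```text
t: 2.35
tcp_pos: [0.4641, 0.0936, 0.0747]
orientation: [[0.998, -0.061, -0.003], [-0.061, -0.998, -0.001], [-0.003, 0.001, -1.0]]
force: [-1.6, -0.2, 0.0]
gripper_width: 0.998
```

```bash
python3 - <<'E'
from h import *
from plant import telemetry, viewer
print(telemetry.get_state()["tcp_pos"])
for n in("top","scene"):
    d=viewer.snapshot(n); cv2.imwrite(f"pics/{n}1.png",d["color"][:,:,::-1])
    print(blank(d,70 if n=="top" else 95)[0])
E
```

```text
[0.46405482 0.09359947 0.07473308]
((227.15908813476562, -540.1139526367188), (67.85831451416016, 32.27477264404297), 30.12372589111328)
((540.3338012695312, 97.4498062133789), (154.72837829589844, 84.30453491210938), 79.50787353515625)
```

Request:
arm_command:
  rows:
    - [[0,4,-6],[0,0,0],94]
    - [[0,4,-5],[0,0,0],94]
    - [[0,0,0],[0,0,0],94]

```text
t: 2.7
tcp_pos: [0.4654, 0.1028, 0.0654]
orientation: [[0.998, -0.061, 0.001], [-0.061, -0.998, 0.0], [0.001, -0.0, -1.0]]
force: [-0.4, 0.1, -1.1]
gripper_width: 1.001
```

View pics/scene1.png

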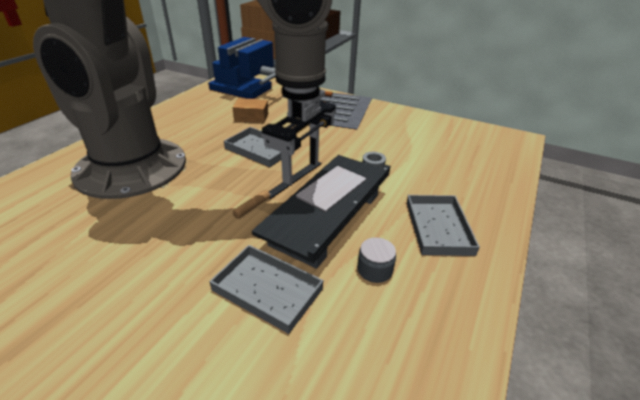

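Request:
arm_command:
  rows:
    - [[0,0,-2.4],[0,0,0],94]
    - [[6,0,0],[0,0,0],94]
    - [[6,-1,0],[0,0,0],94]
    - [[6,0,0],[0,0,0],94]
    - [[5,0,0],[0,0,0],94]

```text
t: 3.12
tcp_pos: [0.4887, 0.1004, 0.0631]
orientation: [[0.998, -0.062, -0.001], [-0.062, -0.998, -0.0], [-0.001, 0.0, -1.0]]
force: [-5.4, -2.1, 3.0]
gripper_width: 0.999
```

Request:
arm_command:
  rows:
    - [[4,-1,0],[0,0,0],94]
    - [[4,0,0],[0,0,0],94]
    - [[4,0,0],[0,0,0],94]
    - [[4,0,0],[0,0,0],94]
    - [[4,-1,0],[0,0,0],94]

```text
t: 3.53
tcp_pos: [0.5077, 0.0988, 0.0628]
orientation: [[0.998, -0.061, -0.002], [-0.061, -0.998, -0.0], [-0.002, 0.001, -1.0]]
force: [-5.8, 1.0, 2.3]
gripper_width: 1.004
```

Request:
arm_command:
  rows:
    - [[2,0,0],[0,0,0],94]
    - [[2,0,0],[0,0,0],94]
    - [[2,-0.5,0],[0,0,0],94]
    - [[1,0,0],[0,0,0],94]

```text
t: 3.87
tcp_pos: [0.5152, 0.0983, 0.0629]
orientation: [[0.998, -0.061, -0.001], [-0.061, -0.998, -0.0], [-0.001, 0.0, -1.0]]
force: [-4.1, 0.5, -0.2]
gripper_width: 0.999
```

```bash
cat >> h.py <<'E'
C=np.array([546.3,64.]); PH=-0.0604
EX=np.array([np.cos(PH),np.sin(PH)]);EY=np.array([-np.sin(PH),np.cos(PH)])
def L(p): q=np.asarray(p)[:2]-C; return np.round([q@EX,q@EY],1)
E
cat > look.py <<'E'
import sys
from h import *
from plant import telemetry, viewer
s=telemetry.get_state(); print("t",s["t"],"tcpL",L(s["tcp_pos"]*1000),s["tcp_pos"][2],"F",s["force"])
for n in("top","scene"):
    d=viewer.snapshot(n); cv2.imwrite(f"pics/{n}{sys.argv[1]}.png",d["color"][:,:,::-1])
    try:
        g=cv2.cvtColor(d["color"],cv2.COLOR_RGB2GRAY); hsv=cv2.cvtColor(d["color"],cv2.COLOR_RGB2HSV)
        P=cloud(d); W=P[...,:2]*1000-C; lx,ly=W@EX,W@EY
        m=((g>(70 if n=="top" else 95))&(abs(P[...,2]-.066)<.012)&(lx>-90)&(lx<64)&(ly>-250)&(ly<180)).astype(np.uint8)
        cs,_=cv2.findContours(m,0,1); c=max(cs,key=cv2.contourArea)[:,0]
        w=ray(d,c,.066)[:,:2]*1000-C; w=np.c_[w@EX,w@EY].astype(np.float32)
        r=cv2.minAreaRect(w); print(n,np.round(r[0],1),np.round(r[1],1),round(r[2],2),"xr",w[:,0].min(),w[:,0].max(),"yr",w[:,1].min(),w[:,1].max())
    except Exception as e: print(n,e)
E
python3 look.py 2
```

```text
t 3.8667 tcpL [-33.1  32.4] 0.06287528047054913 F [-4.07002541  0.5365668  -0.22487844]
top [-13.5 167.9] [114.4   9.8] 4.98 xr -70.35854 43.909107 yr 158.06686 168.56145
scene [18.4 37.4] [ 81.3 156.8] 1.3 xr -23.993357 59.64989 yr -40.25078 115.30101
```

Request:
arm_command:
  rows:
    - [[1,0,0],[0,0,0],94]
    - [[1,0,0],[0,0,0],94]
    - [[1,0,0],[0,0,0],94]

```text
t: 4.22
tcp_pos: [0.5184, 0.0984, 0.0631]
orientation: [[0.998, -0.061, -0.0], [-0.061, -0.998, 0.0], [-0.0, -0.0, -1.0]]
force: [-3.3, -0.6, -2.4]
gripper_width: 1.001
```

Request:
arm_command:
  rows:
    - [[1,0,0],[0,0,0],94]
    - [[0,0,0],[0,0,0],94]

```text
t: 4.38
tcp_pos: [0.5186, 0.0983, 0.0629]
orientation: [[0.998, -0.061, -0.002], [-0.061, -0.998, -0.0], [-0.002, 0.001, -1.0]]
force: [-7.6, -0.9, 1.2]
gripper_width: 1.001
```

Request:
arm_command:
  rows:
    - [[1,0,0],[0,0,0],94]
    - [[1,0,0],[0,0,0],94]
    - [[0,0,0],[0,0,0],94]

```text
t: 4.63
tcp_pos: [0.5189, 0.0982, 0.0627]
orientation: [[0.998, -0.061, -0.005], [-0.061, -0.998, -0.001], [-0.004, 0.001, -1.0]]
force: [-17.8, 0.4, 8.6]
gripper_width: 1.0
```

Request:
arm_command:
  rows:
    - [[-5,0,0],[0,0,0],94]
    - [[-15,1,0],[0,0,0],94]
    - [[-10,0,25],[0,0,0],94]
    - [[0,0,35],[0,0,0.12],60]
    - [[0,10,5],[0,0,0.121],40]

```text
t: 5.05
tcp_pos: [0.4937, 0.1089, 0.1329]
orientation: [[0.983, 0.182, 0.007], [0.182, -0.983, 0.001], [0.007, 0.0, -1.0]]
force: [1.4, -0.9, 1.5]
gripper_width: 0.891
```

Request:
arm_command:
  rows:
    - [[15,20,0],[0,0,0.121],40]
    - [[15,20,0],[0,0,0.121],40]
    - [[15,20,0],[0,0,0.121],40]
    - [[15,20,0],[0,0,0.121],40]
    - [[15,10,0],[0,0,0.121],40]

```text
t: 5.47
tcp_pos: [0.5676, 0.2025, 0.1288]
orientation: [[0.702, 0.712, 0.002], [0.712, -0.702, 0.002], [0.003, 0.0, -1.0]]
force: [-0.4, 0.2, 0.3]
gripper_width: 0.542
```

Request:
arm_command:
  rows:
    - [[5,0,0],[0,0,0.121],40]
    - [[0,0,0],[0,0,0.121],40]
    - [[0,0,0],[0,0,0.121],40]
    - [[0,0,0],[0,0,0.121],40]
    - [[0,0,0],[0,0,0.121],40]

```text
t: 5.88
tcp_pos: [0.5722, 0.1997, 0.1285]
orientation: [[0.174, 0.985, 0.002], [0.985, -0.174, 0.001], [0.001, 0.001, -1.0]]
force: [-0.2, 0.9, 0.8]
gripper_width: 0.423
```

```bash
python3 look.py 3; python3 -c "
from plant import telemetry;s=telemetry.get_state();print(s['tcp_pos'],s['orientation'],s['gripper_width'],s['joint_pos'])"
```

```text
t 5.8833 tcpL [ 17.7 137. ] 0.12852008925588104 F [-0.22048295  0.91971172  0.77777583]
top max() iterable argument is empty
scene [20.3 34.2] [149.7  78.8] 89.86 xr -19.197487 59.64989 yr -40.63823 109.06683
[0.57209361 0.19948222 0.12843602] [[ 1.77778819e-01  9.84069688e-01  1.24158531e-03]
 [ 9.84069856e-01 -1.77779977e-01  8.93827555e-04]
 [ 1.10031761e-03  1.06290307e-03 -9.99998830e-01]] 0.4267809557033246 [-0.02072877  0.44402409 -0.53993411  1.81181894  0.27301561  0.95866125
 -0.85472268]
```

Request:
arm_command:
  rows:
    - [[0,0,-20],[0,0,0.118],40]
    - [[0,0,-20],[0,0,0],40]
    - [[0,0,-15],[0,0,0],40]
    - [[0,0,-8],[0,0,0],40]
    - [[0,0,0],[0,0,0],40]

```text
t: 6.4
tcp_pos: [0.5708, 0.1992, 0.0637]
orientation: [[0.066, 0.998, -0.002], [0.998, -0.066, -0.0], [-0.001, -0.002, -1.0]]
force: [-0.0, -0.1, 0.6]
gripper_width: 0.428
```

```bash
python3 look.py 4
```

```text
t 6.4 tcpL [ 16.3 136.4] 0.06374987437438491 F [-0.04131617 -0.06578679  0.57169153]
top [-63.1 164. ] [27.6 13.2] 38.73 xr -70.35854 -48.4915 yr 150.23326 168.39021
scene [20.2 34.3] [149.9  78.7] 89.78 xr -19.28558 59.46885 yr -40.741245 109.13826
```

View pics/scene4.png

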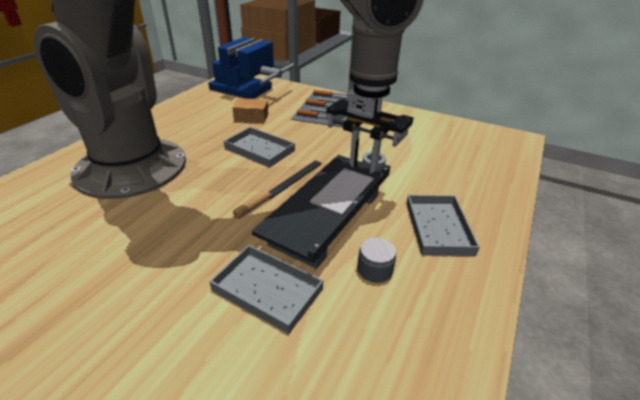

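Request:
arm_command:
  rows:
    - [[0,-8,-0.7],[0,0,0],40]
    - [[-0.5,-8,0],[0,0,0],40]
    - [[-0.5,-5,0],[0,0,0],40]
    - [[-0.5,-6,0],[0,0,0],40]
    - [[-0.5,-6,0],[0,0,0],40]

```text
t: 6.92
tcp_pos: [0.5698, 0.1665, 0.0652]
orientation: [[0.063, 0.998, 0.001], [0.998, -0.063, 0.001], [0.001, 0.001, -1.0]]
force: [0.5, 5.6, 1.7]
gripper_width: 0.425
```

Request:
arm_command:
  rows:
    - [[-0.4,-6,0],[0,0,0],40]
    - [[-0.4,-6,0],[0,0,0],40]
    - [[-0.4,-6,0],[0,0,0],40]
    - [[-0.3,-6,0],[0,0,0],40]
    - [[-0.3,-6,0],[0,0,0],40]

```text
t: 7.33
tcp_pos: [0.5679, 0.1364, 0.0652]
orientation: [[0.063, 0.998, 0.001], [0.998, -0.063, 0.001], [0.001, 0.001, -1.0]]
force: [0.5, 5.9, 0.4]
gripper_width: 0.423
```

```bash
python3 look.py 5
```

```text
t 7.3333 tcpL [17.2 73.6] 0.06517360651471003 F [0.47459649 5.86869819 0.36636558]
top [ -7.7 167.3] [127.4  17.5] 7.6 xr -70.453186 56.547253 yr 150.23326 168.56145
scene [ 18.4 -15.3] [ 76.5 149.1] 0.02 xr -19.827223 56.730495 yr -89.83096 59.251633
```

Request:
arm_command:
  rows:
    - [[0,2,-1],[0,0,0],40]
    - [[0,0,-1.2],[0,0,0],40]
    - [[-0.3,-4,0],[0,0,0],40]
    - [[-0.4,-6,0],[0,0,0],40]
    - [[-0.4,-6,0],[0,0,0],40]

```text
t: 7.85
tcp_pos: [0.5662, 0.1224, 0.062]
orientation: [[0.062, 0.998, -0.0], [0.998, -0.062, 0.0], [0.0, -0.0, -1.0]]
force: [0.1, 4.5, -2.7]
gripper_width: 0.426
```

Request:
arm_command:
  rows:
    - [[-0.4,-6,0],[0,0,0],40]
    - [[-0.4,-6,0],[0,0,0],40]
    - [[-0.4,-6,0],[0,0,0],40]
    - [[-0.4,-6,0],[0,0,0],40]
    - [[-0.4,-6,0],[0,0,0],40]

```text
t: 8.27
tcp_pos: [0.5643, 0.0916, 0.0622]
orientation: [[0.063, 0.998, -0.0], [0.998, -0.063, -0.0], [-0.0, -0.0, -1.0]]
force: [0.6, 3.1, -2.9]
gripper_width: 0.426
```

Request:
arm_command:
  rows:
    - [[-0.4,-6,0],[0,0,0],40]
    - [[-0.4,-6,0],[0,0,0],40]
    - [[-0.4,-6,0],[0,0,0],40]
    - [[-0.4,-6,0],[0,0,0],40]
    - [[-0.4,-6,0],[0,0,0],40]

```text
t: 8.68
tcp_pos: [0.5623, 0.0618, 0.0622]
orientation: [[0.063, 0.998, -0.0], [0.998, -0.063, -0.0], [-0.0, -0.0, -1.0]]
force: [-0.5, 2.9, -2.6]
gripper_width: 0.424
```

```bash
python3 look.py 6
```

```text
t 8.6833 tcpL [16.1 -1.3] 0.06221363712571256 F [-0.46923987  2.85883636 -2.56272389]
top [-30.9 167.1] [79.1  2.8] 0.21 xr -70.453186 8.633686 yr 165.68964 168.56145
scene [ 18.3 -90.7] [ 78.7 149.2] 1.39 xr -20.692293 58.92563 yr -164.83118 -15.781994
```

Request:
arm_command:
  rows:
    - [[-0.4,-6,0],[0,0,0],40]
    - [[-0.4,-6,0],[0,0,0],40]
    - [[-0.4,-6,0],[0,0,0],40]
    - [[-0.4,-6,0],[0,0,0],40]
    - [[-0.4,-5,0],[0,0,0],40]

```text
t: 9.2
tcp_pos: [0.5605, 0.0329, 0.0623]
orientation: [[0.063, 0.998, 0.0], [0.998, -0.063, 0.0], [0.0, 0.0, -1.0]]
force: [-0.4, 5.1, -0.0]
gripper_width: 0.422
```

Request:
arm_command:
  rows:
    - [[-0.3,-4,0],[0,0,0],40]
    - [[-0.2,-4,0],[0,0,0],40]
    - [[-0.2,-3,0],[0,0,0],40]
    - [[0,0,0],[0,0,0],40]

```text
t: 9.53
tcp_pos: [0.5597, 0.0215, 0.0623]
orientation: [[0.064, 0.998, 0.0], [0.998, -0.064, -0.0], [-0.0, 0.0, -1.0]]
force: [-0.4, 1.5, 0.2]
gripper_width: 0.425
```

```bash
python3 look.py 7
```

```text
t 9.5333 tcpL [ 16.  -41.6] 0.06228667187110411 F [-0.41357229  1.46090512  0.20988317]
top [ -1.8 167.3] [133.4   5.3] 1.47 xr -68.55977 64.84302 yr 165.68964 171.66023
scene [  18.1 -129.3] [150.   82.6] 89.92 xr -23.260757 59.29466 yr -204.30927 -54.273373
```

View pics/scene7.png

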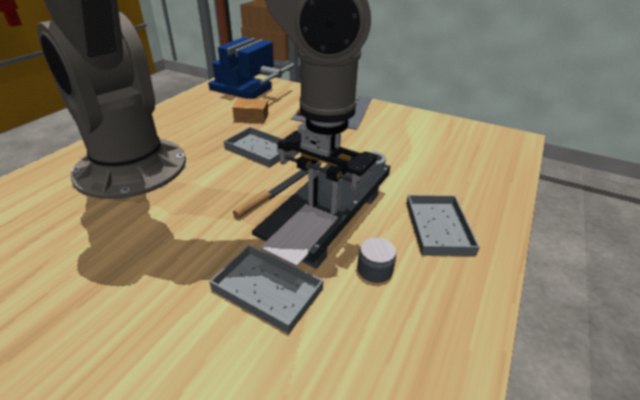

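Request:
arm_command:
  rows:
    - [[-0.2,-4,0],[0,0,0],40]
    - [[-0.2,-3,0],[0,0,0],40]
    - [[0,0,0],[0,0,0],40]

```text
t: 9.88
tcp_pos: [0.5593, 0.0148, 0.0622]
orientation: [[0.063, 0.998, -0.0], [0.998, -0.063, -0.0], [-0.0, -0.0, -1.0]]
force: [-0.2, 2.5, 0.5]
gripper_width: 0.426
```

Request:
arm_command:
  rows:
    - [[0,5,0],[0,0,0],40]
    - [[0,15,0],[0,0,0],40]
    - [[0,20,10],[0,0,0],40]
    - [[0,20,30],[0,0,0],40]
    - [[0,30,40],[0,0,0],40]

```text
t: 10.3
tcp_pos: [0.5579, 0.0999, 0.1349]
orientation: [[0.064, 0.998, -0.004], [0.998, -0.064, -0.001], [-0.002, -0.004, -1.0]]
force: [1.0, -0.5, 0.8]
gripper_width: 0.427
```

Request:
arm_command:
  rows:
    - [[0,40,40],[0,0,0],40]
    - [[0,40,40],[0,0,0],40]
    - [[0,40,0],[0,0,0],40]
    - [[0,40,0],[0,0,0],40]
    - [[0,0,0],[0,0,0],40]

```text
t: 10.72
tcp_pos: [0.5576, 0.2478, 0.1954]
orientation: [[0.056, 0.998, 0.001], [0.998, -0.056, 0.003], [0.004, 0.001, -1.0]]
force: [-0.8, 0.2, -0.4]
gripper_width: 0.428
```

```bash
python3 look.py 8
```

```text
t 10.7167 tcpL [1.000e-01 1.841e+02] 0.19543080062261356 F [-0.83515729  0.24525566 -0.44203616]
top [  18.5 -162.2] [83.9 88.8] 0.57 xr -23.162548 60.583946 yr -207.02673 -117.45428
scene [  17.7 -133.4] [153.8  82.9] 89.99 xr -23.795822 59.14518 yr -210.24979 -56.479034
```

View pics/top8.png

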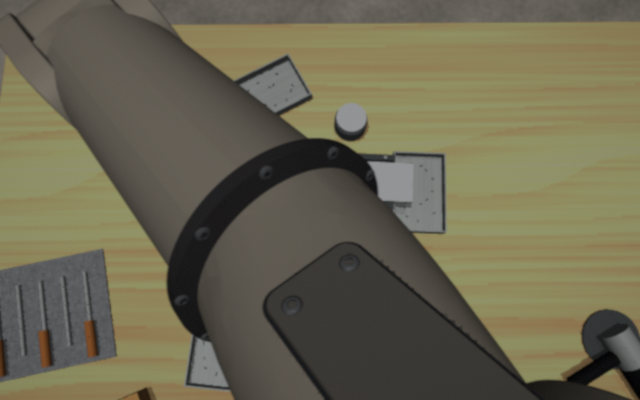

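View pics/scene8.png

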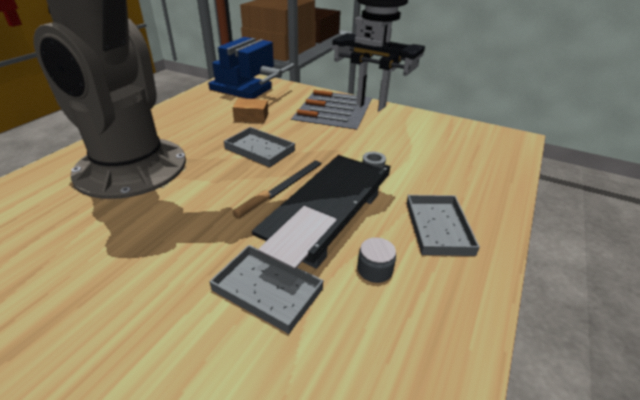

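```bash
python3 -c "
from plant import hand_in; print(hand_in())"
```

```text
the job is handed in; nothing more can be done
None
```

I pushed the blank into place and handed the job in at about 10.7 s of robot time. By my last camera checks it meets every limit, but no verdict is reported.

**What I did:** I pushed the near long side with both open fingertips until the blank sat firmly against the fence, at about 18 N. I then pushed its end along the ledge with two fingertips towards the tray on the robot's right. After that I drew the arm back and up to a height of 0.195 m.

**Final checks, in the ledge's frame:**

| Check | Measured | Limit |
|---|---|---|
| Blank centre y | −131 to −133 mm | −150 to −122 mm |
| Overhang beyond the ledge end | about 37 mm from the top view | 27 to 55 mm |
| Blank centre x | 17.7 to 18.5 mm | 13 to 23 mm |
| Angle to the fence | 0.01 rad or less | under 0.05 rad |

- **Blank:** it was lying flat on the ledge.
- **Other objects:** the tray and tin looked unmoved in both final pictures. The collar and file looked unmoved in the scene view only, because the arm hid them from above. I judged these by eye and did not measure them.

**Disagreements:**
- During the push, the scene camera read the blank about 5–6 mm further along than the fingertip position implied. In the final views this had shrunk to 1–2 mm.
- The arm hid part of the blank in the last top view, so only its overhanging end could be measured there.

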